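Lock on the slide dryer

TASK

The blood smears standing in the slide rack are still wet. Set the dryer with the wide flat nozzle, the one that blows at those slides, running hands-free: squeeze its trigger all the way down, press the lock-on button at its side while the trigger is down, then ease off so that the trigger stays held. Leave the other dryer's trigger alone.

Things in the scene. Friction and masses are not known exactly. Their poses are not given: they have to be found in the camera images.
- dryer_trigger_top (a point): Centre of the top of the trigger to squeeze, on the white dryer with the 100 mm wide flat nozzle that faces the slides; x to the nozzle, y to the dryer's left, z up. Grey block 46 mm long, reaching 18 mm right and 20 mm left of this point, 18 mm proud of the housing (top 93 mm above the table at rest); goes straight down. Shut fingers holding it down can slide left against the button.
- dryer_lock_face (a point): Middle of the flat end of that dryer's lock-on button, same axes; moves with it. Black stud, 18 mm diameter, 90 mm above the table, on the trigger's left: at rest 22 mm left of the trigger's centre, level with it along x, facing it. Pushed level to the left (+y), away from the trigger, into a white pod 40 mm long, 103 mm high, whose face is 11 mm beyond this point.
- dryer_trigger (a joint): Travel of that trigger, m: 0 up at rest, 0.016 down at its stop. A spring lifts it: 2 N at rest, 6 N down. On its lock it stays at about 0.009. The other dryer, alike but with a narrow round nozzle facing an empty rack, may lie to either side of it. Both lie level in fixed stands, housings 64 mm wide, tops 75 mm above the table.
- dryer_lock (a joint): Travel of that button, m: 0 out, 0.009 fully in. A spring below 2 N pushes it out. Blocked at about 0.002 unless the trigger is down more than 0.012. Pushed in beyond 0.0065 (best fully) and kept in while the trigger eases up, it catches and stays in at about 0.0065; let go earlier, it springs out again.
- spare_trigger (a joint): Travel of the trigger of the other dryer (narrow round nozzle, empty rack), m: 0 up at rest. Leave it alone.

How it is judged:
On the way, in this order (a step that is already met when the one before it is completed fails the run):
1. the trigger of the flat-nozzle dryer is squeezed down (value of joint dryer_trigger above 0.012 m), for 0.1 s.
2. its lock-on button is pushed in while the trigger is down (value of joint dryer_lock above 0.0055 m and value of joint dryer_trigger above 0.0075 m), for 0.1 s.
At the end, for the whole second after the job is handed in: The flat-nozzle dryer's trigger has eased up onto its lock and stays pressed between 7.5 and 10.5 mm by itself, with the lock-on button still in by more than 5 mm; the other dryer's trigger is at rest (below 4 mm) (value of joint dryer_trigger between 0.0075 and 0.0105 m and value of joint dryer_lock above 0.005 m and value of joint spare_trigger below 0.004 m); the robot touches nothing.
It fails at once if the other dryer's trigger is pressed (value of joint spare_trigger above 0.005 m).
It also fails if it takes over 32 s, if anything falls off the work surface, if the arm or the gripper's body presses on something with over 40 N, if the wrist force passes 120 N, or if a joint passes its speed limit or range.

ROBOT

A 6-joint arm with a two-finger parallel gripper is mounted at the origin on the work surface. World frame = base frame: x ahead of the robot, y to its left, z up, the work surface at z = 0. Lengths are in m, angles in rad, forces in N, time in s.
With the tool pointing down it reaches from about 0.25 to 0.725 m from the base axis. Payload 4 kg.
Tool frame: the origin (TCP) lies midway between the tips of the shut fingers; the grasp point (between the pads) lies 19 mm behind it; z points along the fingers, y is the direction in which the jaws open and shut (so a half turn about z gives the same grasp; the last joint's range is limited). The gripper opens to 85 mm and grips with 20 to 120 N. Pads are 22 mm wide; open, the fingers measure 114 mm over their backs; the gripper's body (76 mm by 85 mm) begins 54 mm behind the grasp point. The pads swing forward as they close: fully open they stand 13 mm farther back than shut.
Start: joints at [1.317, 0.241, 0.005, 1.335, 0, 1.571], TCP at [0.126, 0.484, 0.231] pointing down, gripper open.
Joint ranges: [-2.72, 2.72], [-1.05, 1.87], [-1.09, 1.28], [-1.99, 2.15], [-1.42, 1.44], [-3.14, 3.14]. Speed limits (rad/s): [2.79, 2.79, 3.14, 3.14, 3.14, 3.14].

INTERFACE

Orientations are given as [roll, pitch, yaw] about the fixed x, y, z axes, in that order (R = Rz(yaw) Ry(pitch) Rx(roll)).
In Python, from workcell import get_state, capture, calibration, finish_job gives the robot as it stands.
- The arm moves only by the tool arm_command, never from a script. Its argument "commands" is text: rows parted by semicolons, each of 7 numbers parted by spaces: the gripper's target within -1 to 1 (fully open at 1, half-way at 0, shut at -1), then the shift along the world's x, y, z in m, then the turn, a rotation vector about the world's x, y, z in rad. A call has 1 to 10 rows; each row is the pose to reach, as a shift and turn from the pose measured when the call began; what a row does not reach only later rows make up. A row lasts 1/12 s, in which the tool goes at most 41.7 mm and 7.16 degrees, less where a joint would pass 70% of its speed; a pose out of reach is approached as far as the arm can. A call with a gripper value outside its range is refused whole. The fingers move at their own pace and stop on an object; "grip_force" is the grip in N (left out, the last holds). Time passes only in rows, so rows that repeat a pose let the fingers close. It gives the time, the measured TCP pose, the force and the opening at its end, in the units of the state.
- get_state(): the state, without advancing time (a new reading comes with each control period).
- capture(name): name is "side" or "top" or "wrist"; returns the picture (420x560x3 uint8, red, green, blue); there is no depth.
- calibration(name): a dict with "fx", "fy", "cx", "cy" (pixels), "origin" and "rotation" of the camera in the world. Camera axes: x right, y up, looking along -z (the intrinsics and any distortion apply to the point x, -y, -z); pixel columns grow to the right and rows downward; lengths in m; the calibration is good to about 2 mm. A picture is of the moment at which its call begins: read the wrist's pose just before it. calibration takes no time and is no camera call; for the wrist camera it gives the pose at the moment of the call.
- finish_job(): hands the job in, once; it reports no verdict.
The state is a dict: "t": time; "qpos": joint angles; "qvel": joint speeds; "joint_torque": joint torques, N m; "tool_pos": TCP position; "eef_rot": TCP orientation; "wrist_force": force on the tool from outside, world axes, zero at the start; "moment": the same for the moment, N m; "opening": opening from 0.0 (shut) to 1.0 (fully open).
Only numpy, scipy, OpenCV 4.12 (cv2) and the standard library are available. Lean on these libraries where they do the work, as an engineer would, in place of code of your own. Each camera call takes 0.05 s, during which the arm holds its last target. There are 200 camera calls.

## Working session

There is one attempt and no reset: what is moved stays moved. The work goes in short steps, Python scripts to look and compute and a tool call to move; the robot and the scene stay as the last step left them, time stands still between calls to the robot, and variables do not carry over. Pictures are saved under pics/ and viewed, about 8 in all and at most 12, crops included, and the job is handed in when it is done.

Besides the shell and the picture viewer there is one more tool, called after "Emit:" as name(argument=value, ...) on one line, values as JSON. arm_command: Moves the arm, as the interface text tells. Its arguments: {"type":"object","properties":{"commands":{"type":"string"},"grip_force":{"type":"number"}},"required":["commands"]}

```bash
mkdir -p pics; cat > h.py <<'E'
import numpy as np, cv2
from workcell import get_state, capture, calibration, finish_job
def ray(c,u,v):
    d=np.array([(u-c['cx'])/c['fx'],-(v-c['cy'])/c['fy'],-1.])
    return np.array(c['origin']),np.array(c['rotation'])@d
def atz(c,u,v,z):
    o,d=ray(c,u,v); return o+d*(z-o[2])/d[2]
def proj(c,p):
    q=np.array(c['rotation']).T@(np.array(p)-np.array(c['origin'])); return c['cx']+c['fx']*q[0]/-q[2], c['cy']-c['fy']*q[1]/-q[2]
E
python3 - <<'E'
from h import *
for n in ['top','side']:
    im=capture(n); c=calibration(n); print(n,c)
    cv2.imwrite(f'pics/{n}0.png',cv2.resize(im[:,:,::-1],(800,600)))
    np.save(f'pics/{n}0.npy',im)
print(get_state())
E
```

```text
top {'fx': 387.60444107143474, 'fy': 387.60444107143474, 'cx': 283.4909845234847, 'cy': 208.28316422553885, 'origin': array([ 0.38820332, -0.00984549,  0.84126238]), 'rotation': array([ 0.17637966,  0.02531466, -1.56098448])}
side {'fx': 474.6562448837052, 'fy': 474.6562448837052, 'cx': 284.86983914467413, 'cy': 212.87146259542826, 'origin': array([0.18213439, 0.53775158, 0.58804191]), 'rotation': array([ 0.93033028, -0.01104949, -2.56262454])}
{'t': 0.1, 'qpos': array([1.31701061e+00, 2.41384227e-01, 3.87137448e-03, 1.33521310e+00,
       6.21267300e-06, 1.57079567e+00]), 'qvel': array([ 0.00021787, -0.00341041,  0.00349246,  0.00024333, -0.00025464,
        0.00017049]), 'joint_torque': array([ 5.22384516e-05, -3.73138118e+01,  2.53009808e+01,  1.08355997e-02,
       -4.82785174e-05,  6.82610874e-06]), 'tool_pos': array([0.12539131, 0.48343758, 0.23048346]), 'eef_rot': array([-3.13966303e+00, -6.21393210e-06,  2.88780759e+00]), 'wrist_force': array([-0.62693008, -0.28324818, -0.24150877]), 'moment': array([-0.05158678,  0.01954649, -0.01202698]), 'opening': 0.9990639089798908}
```

View pics/top0.png

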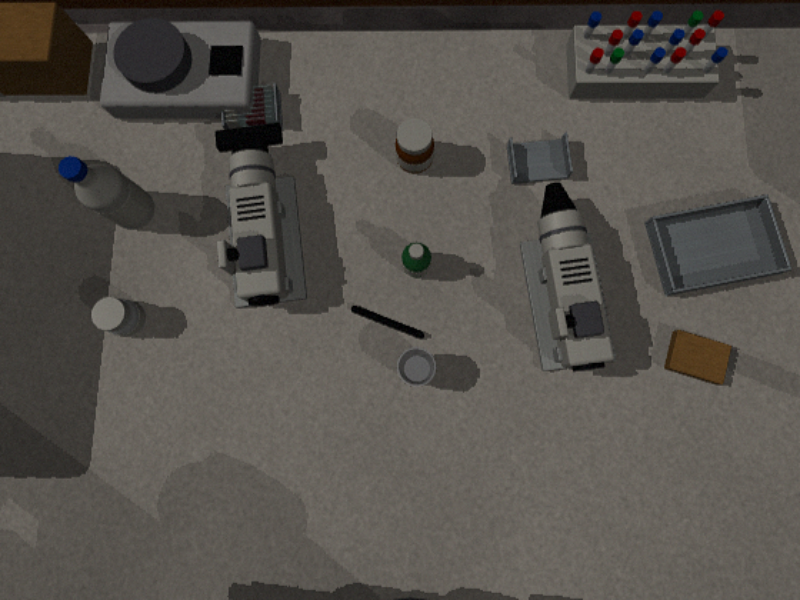

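View pics/side0.png

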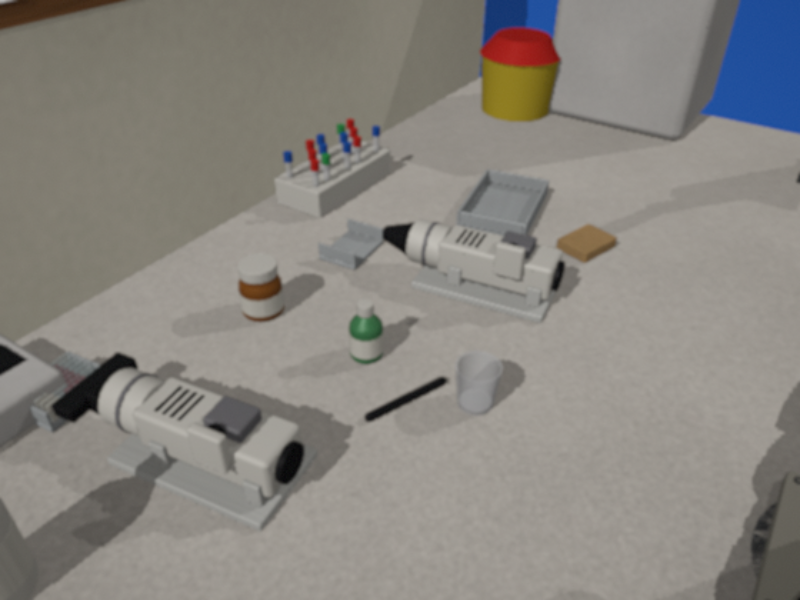

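The flat-nozzle dryer is on the left in the top view: trigger around (252,251), pod (224,254), nozzle (248,135), slides just above. The spare is on the right, with its trigger at (587,319). I'll take a closer crop.

```bash
cat >> h.py <<'E'
from scipy.spatial.transform import Rotation as Ro
_cal=calibration
def calibration(n):
    c=dict(_cal(n)); c['rotation']=Ro.from_euler('xyz',c['rotation']).as_matrix(); return c
E
python3 - <<'E'
from h import *
im=np.load('pics/top0.npy')
cv2.imwrite('pics/crop1.png',cv2.resize(im[85:220,140:220,::-1],(480,810),interpolation=cv2.INTER_CUBIC)[210:])
c=calibration('top')
s=.7
for n,u,v,z in [('trig',252,251,.093),('nozzle',248,135,.06),('tail',264,296,.06),('pod',224,254,.103)]:
    print(n,atz(c,u*s,v*s,z))
print(c['rotation'])
E
```

```text
trig [0.58666218 0.22593499 0.093     ]
nozzle [0.77772153 0.25317519 0.06      ]
tail [0.52848281 0.21494587 0.06      ]
pod [0.57960353 0.26162993 0.103     ]
[[ 0.00980854  0.98448158 -0.17521361]
 [-0.99963148  0.00521828 -0.02663967]
 [-0.02531195  0.17541034  0.98416996]]
```

View pics/crop1.png

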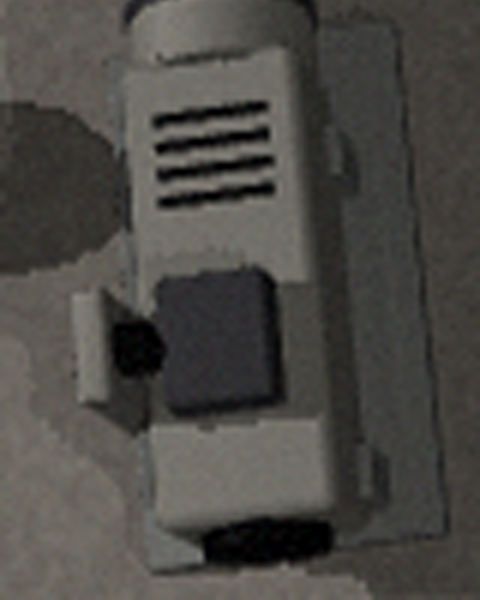

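```bash
python3 - <<'E'
from h import *
c=calibration('top')
f=lambda x,y,z: atz(c,140+x/6,85+(y+210)/6,z)
q=np.array([f(*p,.093) for p in [(158,272),(273,268),(283,402),(170,413)]])
print(q, q.mean(0)); print([np.linalg.norm(q[i]-q[i-1]) for i in range(4)])
for a,b in [(3,0),(2,1)]:
    d=q[b]-q[a]; print(np.degrees(np.arctan2(d[1],d[0])))
pf=[f(100,292,.103),f(108,402,.103)]; print(pf)
# long housing edge, z .075
for a,b in [((295,55),(330,500)),((130,60),(160,520))]:
    d=f(*a,.07)-f(*b,.07); print(np.degrees(np.arctan2(d[1],d[0])))
E
```

```text
[[0.6081577  0.24765926 0.093     ]
 [0.60964094 0.20880344 0.093     ]
 [0.5635003  0.20294241 0.093     ]
 [0.55960429 0.24056264 0.093     ]] [0.58522581 0.22499194 0.093     ]
[np.float64(0.04906929325493057), np.float64(0.038884114596717895), np.float64(0.04651139868375918), np.float64(0.03782143042073398)]
8.31552913211473
7.2392472180815055
[array([0.59830621, 0.26316349, 0.103     ]), array([0.5609346, 0.2579793, 0.103    ])]
7.290797845362171
7.288127664779823
```

Yaw is about 0.128 rad and the trigger top is near (0.585, 0.224). I'll approach with the fingers shut and the jaw axis along the dryer's x, so tool yaw is about 1.70.

Emit:
arm_command(commands="-1 0.459 -0.251 -0.03 0 0 -1.19;-1 0.459 -0.251 -0.03 0 0 -1.19;-1 0.459 -0.251 -0.03 0 0 -1.19;-1 0.459 -0.251 -0.03 0 0 -1.19;-1 0.459 -0.251 -0.03 0 0 -1.19;-1 0.459 -0.251 -0.03 0 0 -1.19;-1 0.459 -0.251 -0.03 0 0 -1.19;-1 0.459 -0.251 -0.03 0 0 -1.19;-1 0.459 -0.251 -0.03 0 0 -1.19;-1 0.459 -0.251 -0.03 0 0 -1.19")

```text
t: 0.93
tool_pos: [0.4916, 0.2825, 0.2062]
eef_rot: [-3.139, 0.0, 1.692]
wrist_force: [0.2, 0.8, 0.4]
opening: -0.004
```

Emit:
arm_command(commands="-1 0.092 -0.053 -0.006 0 0 0.006;-1 0.092 -0.053 -0.006 0 0 0.006;-1 0.092 -0.053 -0.006 0 0 0.006;-1 0.092 -0.053 -0.006 0 0 0.006;-1 0.092 -0.053 -0.006 0 0 0.006")

```text
t: 1.35
tool_pos: [0.5841, 0.228, 0.1986]
eef_rot: [-3.136, 0.001, 1.695]
wrist_force: [-0.6, 0.6, -0.5]
opening: -0.0
```

```bash
python3 - <<'E'
from h import *
s=get_state(); print(s['tool_pos'],s['eef_rot'])
c=calibration('wrist'); im=capture('wrist'); print(c)
cv2.imwrite('pics/w1.png',cv2.resize(im[:,:,::-1],(800,600)))
print(proj(c,[.585,.224,.093]))
E
```

```text
[0.58412196 0.22801115 0.19863518] [-3.13623698e+00  5.78237498e-04  1.69543922e+00]
{'fx': 314.96438358326736, 'fy': 314.96438358326736, 'cx': 279.3120677310712, 'cy': 210.28710234187437, 'origin': array([0.57613763, 0.29310254, 0.34189778]), 'rotation': array([[ 0.9921851 , -0.12194307, -0.02643129],
       [ 0.12461651,  0.95777571,  0.25910695],
       [-0.00628105, -0.26037583,  0.96548691]])}
(np.float64(281.4388330025718), np.float64(213.28319451684058))
```

View pics/w1.png

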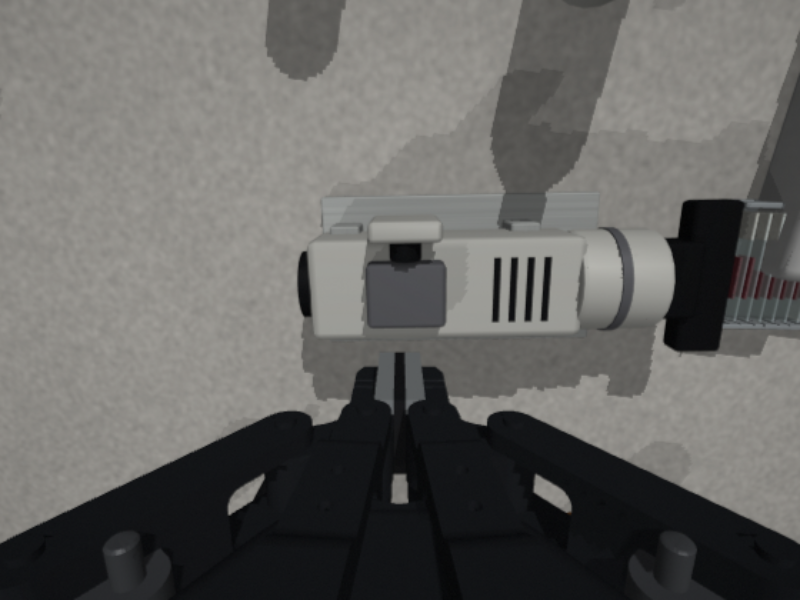

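Trigger top corners are (367,262), (446,262), (446,327), (367,327). The button is at (405,252) and the pod's inner edge is at row ~242.

```bash
python3 - <<'E'
from h import *
c=calibration('wrist'); s=.7
f=lambda u,v,z: atz(c,u*s,v*s,z)
q=np.array([f(*p,.093) for p in [(367,262),(446,262),(446,327),(367,327)]])
m=q.mean(0); print(q,m,[np.linalg.norm(q[i]-q[i-1]) for i in range(4)])
d=q[1]-q[0]; print(np.arctan2(d[1],d[0]))
p=f(405,242,.103); a=.128; d=(p-m)[:2]; print(p, d@[np.cos(a),np.sin(a)], d@[-np.sin(a),np.cos(a)])
t=get_state()['tool_pos']; d=(t-m)[:2]; print('tcp rel',d@[np.cos(a),np.sin(a)], d@[-np.sin(a),np.cos(a)])
E
```

```text
[[0.56142022 0.24699738 0.093     ]
 [0.60538462 0.2526501  0.093     ]
 [0.61126854 0.21472632 0.093     ]
 [0.56557091 0.20880729 0.093     ]] [0.58591107 0.23079527 0.093     ] [np.float64(0.038414990359279116), np.float64(0.04432631507193926), np.float64(0.03837751400588067), np.float64(0.04607936649301615)]
0.12787345680497073
[0.58087872 0.26218249 0.103     ] -0.000984578349535299 0.03177282948406418
tcp rel -0.0029121567433792123 -0.0014653018364807618
```

Both views agree on the pod. The wrist view fits the given sizes (pod 32 mm from the block centre), so I trust that one: trigger point about (0.586, 0.230).

Emit:
arm_command(commands="-1 0.0024 0.0043 -0.03 0 0 0.003;-1 0.0024 0.0043 -0.06 0 0 0.003;-1 0.0024 0.0043 -0.085 0 0 0.003;-1 0.0024 0.0043 -0.1 0 0 0.003;-1 0.0024 0.0043 -0.105 0 0 0.003;-1 0.0024 0.0043 -0.11 0 0 0.003;-1 0.0024 0.0043 -0.115 0 0 0.003;-1 0.0024 0.0043 -0.119 0 0 0.003;-1 0.0024 0.0043 -0.121 0 0 0.003;-1 0.0024 0.0043 -0.121 0 0 0.003", grip_force=40)

```text
t: 2.23
tool_pos: [0.5856, 0.2342, 0.0791]
eef_rot: [-3.137, -0.001, 1.701]
wrist_force: [-3.4, 1.5, 5.2]
opening: 0.0
```

Spring force is 5.2 N at about 14 mm of travel. I'll press to the stop.

Emit:
arm_command(commands="-1 0 0 -0.002 0 0 0;-1 0 0 -0.003 0 0 0;-1 0 0 -0.003 0 0 0;-1 0 0 -0.003 0 0 0")

```text
t: 2.57
tool_pos: [0.5859, 0.2343, 0.0773]
eef_rot: [-3.139, -0.002, 1.701]
wrist_force: [-2.7, -0.3, 5.9]
opening: 0.004
```

Emit:
arm_command(commands="-1 -0.0003 0.002 -0.002 0 0 0;-1 -0.0005 0.004 -0.002 0 0 0;-1 -0.0008 0.006 -0.002 0 0 0;-1 -0.001 0.008 -0.002 0 0 0;-1 -0.0013 0.010 -0.002 0 0 0;-1 -0.0013 0.010 -0.002 0 0 0;-1 -0.0013 0.010 -0.002 0 0 0")

```text
t: 3.15
tool_pos: [0.5868, 0.2424, 0.0771]
eef_rot: [3.14, 0.002, 1.699]
wrist_force: [-0.8, -4.7, 7.2]
opening: -0.001
```

Emit:
arm_command(commands="-1 -0.001 0.003 -0.002 0 0 0;-1 -0.001 0.005 -0.002 0 0 0;-1 -0.0015 0.007 -0.002 0 0 0;-1 -0.0015 0.007 -0.002 0 0 0;-1 -0.0015 0.007 -0.002 0 0 0")

```text
t: 3.57
tool_pos: [0.5872, 0.2467, 0.077]
eef_rot: [3.136, 0.007, 1.697]
wrist_force: [-1.3, -6.2, 7.7]
opening: -0.003
```

```bash
python3 - <<'E'
from h import *
s=get_state(); print(s['tool_pos'],s['wrist_force'])
im=capture('wrist')
cv2.imwrite('pics/w2.png',cv2.resize(im[120:300,170:410,::-1],(800,600),interpolation=cv2.INTER_CUBIC))
E
```

```text
[0.58719821 0.24673217 0.07697529] [-1.32276193 -6.19469061  7.67818383]
```

View pics/w2.png

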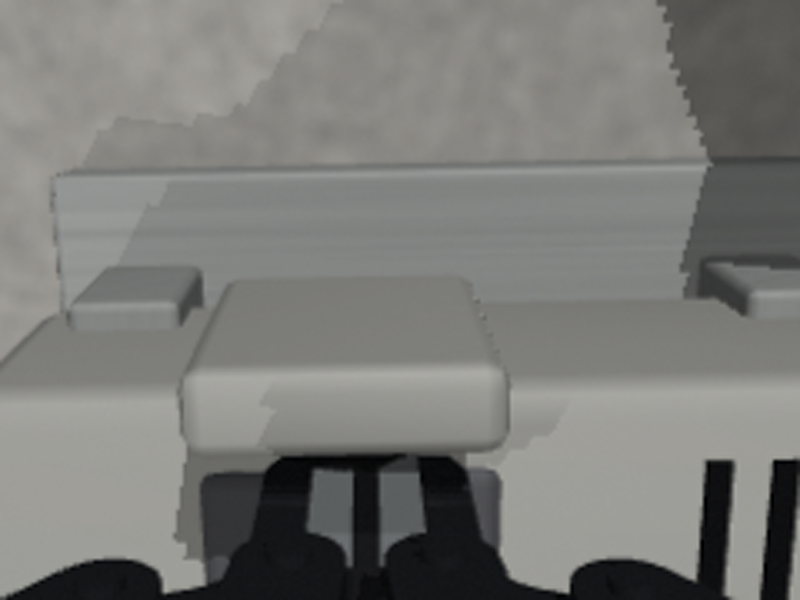

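Fingers are centred on the trigger and close to the pod (pod edge row ~450, finger tops ~458). By the numbers about 3 mm remain.

Emit:
arm_command(commands="-1 -0.001 0.004 -0.002 0 0 0;-1 -0.001 0.006 -0.002 0 0 0;-1 -0.001 0.007 -0.002 0 0 0;-1 -0.001 0.007 -0.002 0 0 0;-1 -0.001 0.007 -0.002 0 0 0")

```text
t: 4.03
tool_pos: [0.5876, 0.2483, 0.0769]
eef_rot: [3.134, 0.016, 1.693]
wrist_force: [-3.5, -13.1, 10.1]
opening: -0.005
```

Force climbed to 13 N with little motion at edge ≈ +29–31 mm, so the button is at its end. Now I'll ease up while keeping the lateral push.

Emit:
arm_command(commands="-1 -0.001 0.006 0.001 0 0 0;-1 -0.001 0.006 0.003 0 0 0;-1 -0.001 0.006 0.005 0 0 0;-1 -0.001 0.006 0.007 0 0 0;-1 -0.001 0.006 0.009 0 0 0;-1 -0.001 0.006 0.010 0 0 0;-1 -0.001 0.006 0.010 0 0 0")

```text
t: 4.62
tool_pos: [0.5876, 0.2484, 0.085]
eef_rot: [3.135, 0.027, 1.689]
wrist_force: [2.9, -10.2, -4.8]
opening: -0.0
```

Emit:
arm_command(commands="-1 0 0.003 0.003 0 0 0;-1 0 0.003 0.005 0 0 0;-1 0 0.001 0.006 0 0 0;-1 0.0005 -0.003 0.006 0 0 0;-1 0.001 -0.007 0.007 0 0 0;-1 0.001 -0.010 0.01 0 0 0;-1 0.001 -0.010 0.03 0 0 0;-1 0.001 -0.010 0.06 0 0 0;-1 0.001 -0.02 0.1 0 0 0;-1 0.001 -0.02 0.115 0 0 0")

```text
t: 5.45
tool_pos: [0.5907, 0.2284, 0.2065]
eef_rot: [3.127, 0.025, 1.688]
wrist_force: [1.1, 0.3, 0.3]
opening: -0.002
```

```bash
python3 - <<'E'
from h import *
s=get_state(); print(s['tool_pos'],s['wrist_force'])
c=calibration('wrist'); im=capture('wrist'); np.save('pics/w3.npy',im)
u,v=proj(c,[.586,.235,.09]); u,v=int(u),int(v); print(u,v)
y0=max(v-45,0); x0=u-60
print(x0,y0)
cv2.imwrite('pics/w3.png',cv2.resize(im[y0:y0+90,x0:x0+120,::-1],(800,600),interpolation=cv2.INTER_CUBIC))
E
```

```text
[0.59069318 0.22839792 0.2064846 ] [1.08745941 0.3142132  0.26627772]
273 193
213 148
```

View pics/w3.png

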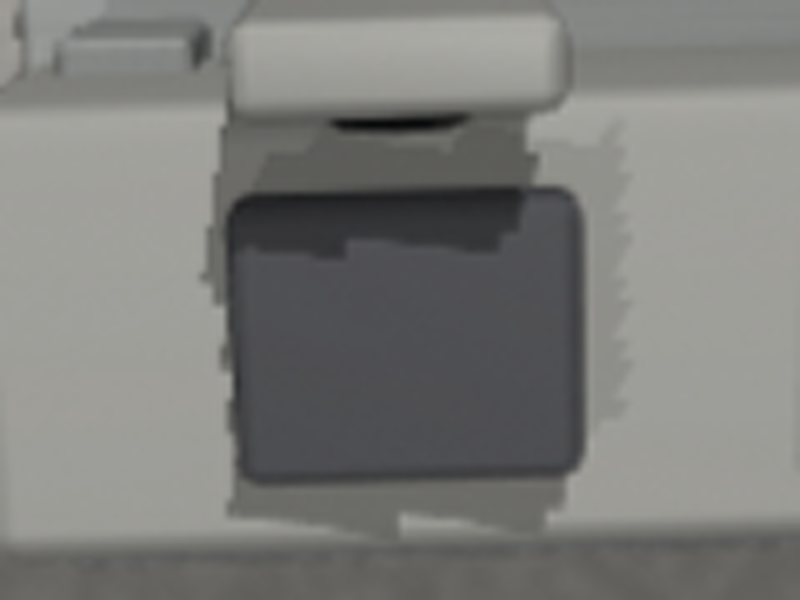

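The button is in: only a thin black sliver shows at (400,123), under the pod edge. The trigger is still low, its shadow is narrower than before, and the arm is clear at z 0.206.

```bash
python3 -c "
from h import *
print(finish_job())"
```

```text
the job is handed in; nothing more can be done
None
```

The flat-nozzle dryer looks locked on, and I handed the job in after about 5.5 s of robot time; the hand-in reports no verdict.

- **What I did:** With the fingers shut, I pressed the trigger to its stop (tip at 77 mm) and slid left until the button was at its end, at about 13 N. I kept that push while easing up, then backed off and lifted clear.
- **Last checks:** The last wrist picture shows the button almost wholly inside the pod and the trigger still low. The arm is free at z ≈ 0.206 m with about 1 N on the wrist. I never went near the other dryer.
- **Disagreement:** The top and wrist cameras placed the trigger about 6 mm apart in y. I used the wrist estimate because it matched the given distance to the pod, and the contacts then bore it out.
- **Not measured:** I judged the locked trigger depth and the button travel from the picture and the forces.

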